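# Check the press screw's thread with a pitch comb

## Task

Lay the wooden press screw in the two V-rests of the checking cradle with its eight-sided head at the left end, swinging the hold-down clamp fully open first if its arm is in the way, and lock the clamp down on the screw's plain right end. Then draw the steel comb whose teeth fit this thread across the rest block towards the screw until all its teeth sit fully home in the thread and it lies flat and square to the screw, and leave it there. Leave the other comb where it lies and do not knock over the bottle behind the screw.

Things in the scene. Friction and masses are not known exactly. Their poses are not given: they have to be found in the camera images.
- cradle: Checking cradle fixed on the table: 180 x 350 x 15 mm plywood board (x -30..150, y -200..150 mm) with two V-rests, a rest block and a toggle clamp. Origin on the board's underside, below the middle of the screw's axis line; x away from the robot, y left along the axis line, z up. The clamp stands at the right end (riser x 42..120, y -185..-145; bracket up to z 94).
- cradle_axis (a point): Where the screw's origin belongs, 59 mm above the cradle's origin; axes as the cradle's. The screw may end up to 7 mm either way along y. V-rests: 18 mm thick, centred at y -145 and +101 mm, 90-degree V 46 mm wide at the mouth, 54 mm wide in x, tops 59 mm above the table.
- rest_top (a point): Centre of the rest block's flat level wooden top, 55 mm above the table, behind the V-rests: 98 mm (x) by 188 mm (y); at x 99, y 2, z 55 mm in the cradle frame. Both combs lie on it; their fronts overhang its front edge (x 50 mm), which leaves a 29 mm gap to the thread's crests.
- press_screw: Wooden press screw, 350 mm, 0.35 kg, on the table (axis 22 mm high). Origin on its axis at mid-thread, near its balance point; y along the axis to the head. Thread y -84..84 mm: 42 mm over crests, 32 mm core, 90-degree V grooves 5 mm deep, pitch 12 mm. Plain 32 mm shanks at y -184..-84 and 84..117 go in the V-rests; eight-sided head, 44 mm over flats, y 117..157; round 44 mm foot y -193..-184.
- screw_head (a point): Middle of the screw's eight-sided head (it has a dark cross hole), on the axis at y = 137 mm of the screw. Kept the same way up, the screw's +x side faces the rest block; along it the groove bottoms lie at y = 0, +-12, +-24 .. +-72 mm of the screw.
- comb_wide: The comb that fits: flat steel plate 72 (y) x 92 (x) x 8 mm, 0.2 kg, slides easily, SIX 90-degree teeth 4.7 mm high at 12 mm pitch (y = +-6, +-18, +-30) on the edge facing the screw. Origin on the underside, middle of the line of tooth tips; x to the back edge. Finger slot through it: x 34..66, y -23..23. Seated: origin 16 mm from the axis line; on the crests: 18 to 21 mm.
- comb_narrow: The comb that does not fit: same plate, slot and frame, but NINE teeth 3.6 mm high at 8 mm pitch. Which of the two combs lies left and which right changes.
- clamp_handle (a joint): Clamp handle angle: 0 = upright, arm down and locked; 1.37 = tipped back (to the cradle's +x), arm fully raised; the arm is clear of the screw's way down from 1.3 on. Starts anywhere and stays where left. Turning takes about 0.3 N m, up to 0.6 near the lock with the screw under the pad.
- clamp_pivot (a point): The handle's hinge: x 93, y -165, z 76 mm in the cradle frame; the hinge axis lies along the cradle's y. A turning frame: its z points along the handle to the free end.
- clamp_grip (a point): Middle of the handle's round black rubber grip (15 to 18 mm thick, 64 mm long), 78 mm from the hinge; the grip ends 106 mm from the hinge. z along the handle to its free end. Locked, the sprung rubber pad under the front of the arm presses on top of the screw's right shank at x 0, y -165 mm of the cradle with about 5 N.
- clamp_pad: Sprung rubber pad (17 mm across) under the front end of the clamp arm, 68 mm in front of the arm's hinge. Its origin lies on that hinge, not on the pad: x 68, y -165, z 88 mm in the cradle frame, x along the arm to the back.
- half_bottle_2: Brown-green half bottle standing behind the screw's starting place, 62 mm across, 232 mm tall; origin under its foot.

How it is judged (in metres and radians):
On the way, in this order (a step that is already met when the one before it is completed fails the run):
1. the screw lies in both V-rests, head to the left (x of press_screw in the frame of cradle_axis between -0.003 and 0.003 m and z of press_screw in the frame of cradle_axis between -0.003 and 0.003 m and y of press_screw in the frame of cradle_axis between -0.01 and 0.01 m and angle between the y axis of press_screw and the y axis of cradle, either way round below 0.03 rad and y of screw_head in the frame of cradle_axis above 0.1 m), for 0.2 s.
2. the clamp is locked down on the screw (all of step 1 and value of joint clamp_handle below 0.08 rad and contact force between clamp_pad and press_screw above 2 N), for 0.2 s.
3. the fitting comb sits fully home and flat in the thread (all of step 2 and x of comb_wide in the frame of cradle_axis between 0.0145 and 0.0178 m and y of comb_wide in the frame of cradle_axis between -0.056 and 0.056 m and z of comb_wide in the frame of cradle_axis between -0.0065 and -0.0015 m and angle between the x axis of comb_wide and the x axis of cradle, either way round below 0.03 rad and angle between comb_wide's own z axis and vertical below 0.035 rad), for 0.2 s.
At the end, for the whole second after the job is handed in: Screw in both V-rests (3 mm, 10 mm along, 0.03 rad), head left; clamp handle within 0.08 rad of locked, pad pressing over 2 N; tooth tips of the 12 mm comb within 1.8 mm of the groove bottoms, all teeth on the thread, square within 0.03 rad, flat within 0.035 rad; screw and comb at rest (all of step 3 and linear speed of each of press_screw, comb_wide below 0.02 m/s); the robot touches nothing.
It fails at once if the other comb is shifted by more than 20 mm (distance of comb_narrow from where it was at the start of the episode above 0.02 m).
It fails at once if the brown-green bottle is knocked over (angle between half_bottle_2's own z axis and vertical above 0.5 rad).
It also fails if it takes over 72 s, if anything falls off the work surface, if the arm or the gripper's body presses on something with over 40 N, if the wrist force passes 120 N, or if a joint passes its speed limit or range.

## Robot

A 6-joint arm with a two-finger parallel gripper is mounted at the origin on a cart in front of the work surface, level with it; the furniture and walls round the work are solid. World frame = base frame: x ahead of the robot, y to its left, z up, the work surface at z = 0. Lengths are in mm, angles in degrees, forces in N, time in s.
With the tool pointing down it reaches from about 350 to 850 mm from the base axis. Payload 8.1 kg.
Tool frame: the origin (TCP) lies midway between the tips of the shut fingers; the grasp point (between the pads) lies 19 mm behind it; z points along the fingers, y is the line along which they close (so a half turn about z gives the same grasp; the last joint's range is limited). The gripper opens to 85 mm and grips with 20 to 120 N. Pads are 22 mm wide; open, the fingers measure 114 mm over their backs; the gripper's body (76 mm by 85 mm) begins 54 mm behind the grasp point. The pads swing forward as they close: fully open they stand 13 mm farther back than shut.
Start: joints at [70.508, 7.471, 85.268, -0, 87.261, -4.893], TCP at [151.209, 580.639, 231.292] pointing down, gripper open.
Joint ranges: [-169.43, 169.43], [-51.17, 129.36], [1.28, 143.12], [-76.62, 256.62], [0, 156.53], [-152.29, 152.29]. Speed limits (degrees/s): [136.94, 136.94, 159.86, 180, 180, 180].

## Interface

Orientations are given as [roll, pitch, yaw] about the fixed x, y, z axes, in that order (R = Rz(yaw) Ry(pitch) Rx(roll)).
In Python, from bench import r, optics, workorder gives the robot as it stands.
- The arm moves only by the shell command python3 -m handwheel 'ROWS' [FORCE]. ROWS is 1 to 8 rows, parted by a bar, with the numbers parted by spaces; each row has 7 numbers: a rotation vector rx, ry, rz in degrees, then dx, dy, dz in mm, then the finger opening in mm; each row is the pose to reach, as a shift and turn from the pose commanded when the command began, along the tool's axes at that moment; what a row does not reach only later rows make up. A row lasts 1/8 s, in which the tool goes at most 62.5 mm and 10.7 degrees, less where a joint would pass 70% of its speed; a pose out of reach is approached as far as the arm can. The fingers move at their own pace and stop on an object; FORCE is the grip in N (left out, the last holds). Time passes only in rows, so rows that do not move let the fingers close. It prints the time, the measured TCP pose, the force, the opening and the grip force at its end. Input that does not fit is refused with a message, and nothing moves.
- r.sense(): the state, without advancing time (a new reading comes with each control period).
- optics.snapshot(name): name is "side" or "top"; returns a dict with "pixels" (420x560x3 uint8, blue, green, red), "fx", "fy", "cx", "cy" (pixels), "pose" (4x4, takes a point from camera to world coordinates). Camera axes: x right, y up, looking along -z (the intrinsics and any distortion apply to the point x, -y, -z); pixel columns grow to the right and rows downward; lengths in mm; the calibration is good to about 2 mm. A picture is of the moment at which its call begins. There is no depth.
- workorder.hand_in(): hands the job in; it is judged then, once.
The state is a dict: "time": time; "joint_pos": joint angles; "qd": joint speeds; "joint_efforts": joint torques, N m; "tool_pos": TCP position; "tcp_rot": TCP orientation; "ft_force": force on the tool from outside, world axes, zero at the start; "wrist_torque": the same for the moment, N m; "finger_gap": finger opening in mm; "grip_force": force on a finger pad.
Only numpy, scipy, OpenCV 4.12 (cv2) and the standard library are available. Lean on these libraries where they do the work, as an engineer would, in place of code of your own. Each camera call takes 0.05 s, during which the arm holds its last target. There are 200 camera calls.

## Working session

There is one attempt and no reset: what is moved stays moved. The work goes in short steps, Python scripts to look and compute and a shell command to move; the robot and the scene stay as the last step left them, time stands still between calls to the robot, and variables do not carry over. Pictures are saved under pics/ and viewed, at most 10 in all, crops included, and the job is handed in when it is done.

```bash
ls; mkdir -p pics; cat > h.py <<'E'
import numpy as np, cv2
from bench import r, optics, workorder
from scipy.spatial.transform import Rotation as R
def snap(n,f=None):
    s=optics.snapshot(n)
    if f: cv2.imwrite('pics/'+f,s['pixels']); np.savez('pics/'+n,**{k:v for k,v in s.items() if k!='pixels'})
    return s
def ray(s,u,v):
    P=np.array(s['pose']); d=np.array([(u-s['cx'])/s['fx'],-(v-s['cy'])/s['fy'],-1.0])
    return P[:3,3],P[:3,:3]@d
def atz(s,u,v,z):
    o,d=ray(s,u,v); return o+d*(z-o[2])/d[2]
def proj(s,p):
    P=np.array(s['pose']); c=P[:3,:3].T@(np.array(p,float)-P[:3,3])
    return s['cx']+s['fx']*c[0]/-c[2], s['cy']-s['fy']*c[1]/-c[2]
E
python3 - <<'E'
from h import *
for n in('top','side'):
    s=snap(n,n+'0.png'); print(n,{k:(np.round(v,3).tolist() if k!='pixels' else 0) for k,v in s.items()})
print(r.sense())
E
```

```text
pics
top {'pixels': 0, 'fx': 433.925, 'fy': 433.925, 'cx': 272.94, 'cy': 205.436, 'pose': [[0.03, 0.977, -0.211, 287.765], [-1.0, 0.029, -0.006, 115.037], [0.001, 0.211, 0.978, 1488.476], [0.0, 0.0, 0.0, 1.0]]}
side {'pixels': 0, 'fx': 403.817, 'fy': 403.817, 'cx': 278.688, 'cy': 207.661, 'pose': [[-0.923, 0.3, -0.241, 335.298], [-0.385, -0.729, 0.565, 704.21], [-0.006, 0.615, 0.789, 934.767], [0.0, 0.0, 0.0, 1.0]]}
{'time': 0.1, 'joint_pos': array([ 7.05068707e+01,  7.51131230e+00,  8.53249405e+01,  1.44740804e-03,
        8.72628435e+01, -4.89036236e+00]), 'qd': array([-0.01766958, -0.07070062, -0.24023876, -0.01499567, -0.03783095,
       -0.05531842]), 'joint_efforts': array([ 2.15168671e-03, -5.70954823e+01, -5.01937723e+01, -6.31501916e-05,
        8.22512840e-03,  2.79042581e-06]), 'tool_pos': array([151.03886101, 580.14484165, 230.3255912 ]), 'tcp_rot': array([-1.79901388e+02, -9.88825605e-03,  1.65397154e+02]), 'ft_force': array([ 0.26480083, -0.02630865, -0.32933615]), 'wrist_torque': array([ 0.01503534, -0.04122509,  0.01831733]), 'grip_force': 0.0, 'finger_gap': 85.58416292882984}
```

View pics/top0.png

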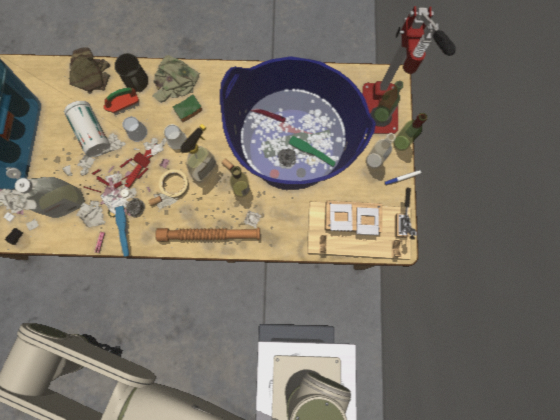

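View pics/side0.png

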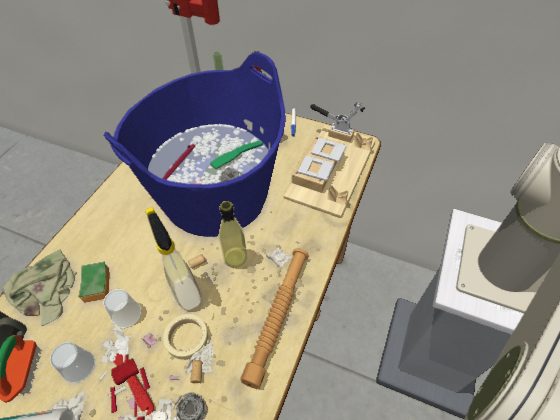

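The top view shows the screw at about (158..260, 235), head left, and the cradle at (308..410, 200..258) with the combs on it. The clamp handle points back near (408,190), so the clamp looks partly or fully open. The bottle behind the screw is at about (240,185). Next I'll enlarge these.

```bash
python3 - <<'E'
import cv2
a=cv2.imread('pics/top0.png'); b=cv2.imread('pics/side0.png')
cv2.imwrite('pics/c1.png',cv2.resize(a[180:270,300:425],None,fx=6.4,fy=6.4,interpolation=cv2.INTER_CUBIC))
c=cv2.resize(a[210:260,145:275],None,fx=6,fy=6,interpolation=cv2.INTER_CUBIC)
cv2.imwrite('pics/c2.png',c)
cv2.imwrite('pics/c3.png',cv2.resize(b[90:220,270:400],None,fx=4.6,fy=4.6,interpolation=cv2.INTER_CUBIC))
E
```

```text
(no output)
```

View pics/c1.png

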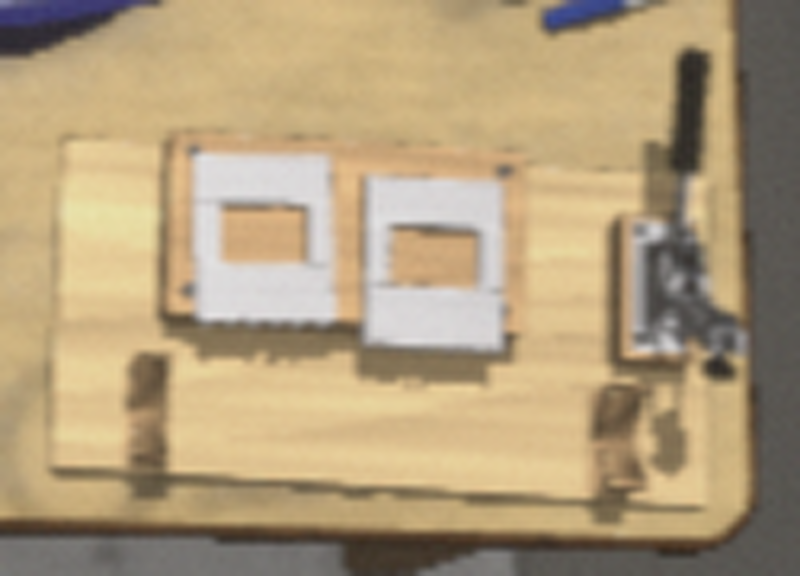

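View pics/c2.png

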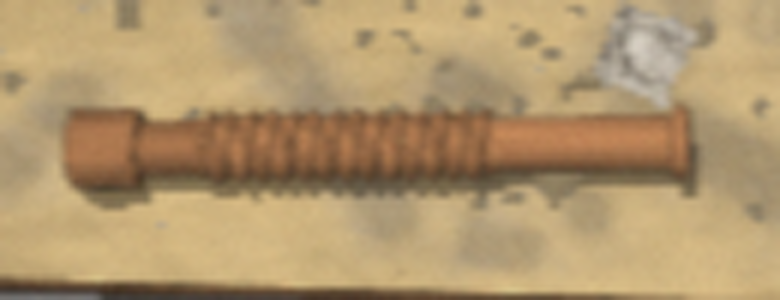

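View pics/c3.png

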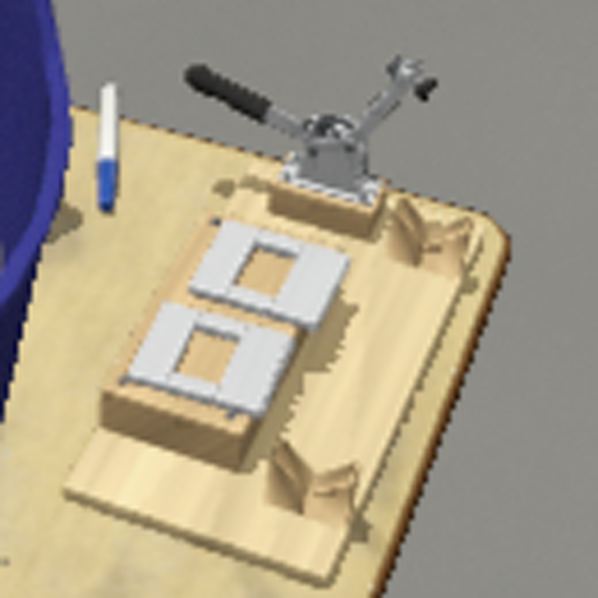

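The crops show the clamp tipped well back with its arm raised. The left comb's shadow has coarse scallops, about 23 crop px or 12 mm, so it is probably the wide one. Next I'll fit the poses.

```bash
cat > fit.py <<'E'
from h import *
from scipy.optimize import least_squares
T=dict(np.load('pics/top.npz'));S=dict(np.load('pics/side.npz'))
t1=lambda u,v:(T,300+u/6.4,180+v/6.4); t2=lambda u,v:(T,145+u/6,210+v/6); s1=lambda u,v:(S,270+u/4.6,90+v/4.6); s0=lambda u,v:(S,u,v)
def fit(obs,x0,name):
    # obs: (cam,u,v),(localpt)
    def w(q,p): c,s=np.cos(q[2]),np.sin(q[2]); return [q[0]+c*p[0]-s*p[1],q[1]+s*p[0]+c*p[1],p[2]]
    f=lambda q:np.concatenate([np.subtract(proj(o[0],w(q,p)),o[1:]) for o,p in obs])
    a=least_squares(f,x0,loss='soft_l1',x_scale=[100,100,.1]); print(name,np.round(a.x[:2],1),np.round(np.degrees(a.x[2]),2),np.round(f(a.x).reshape(-1,2),1).tolist()); return a.x
if __name__=='__main__':
    cr=fit([(t1(62,137),(150,150,15)),(t1(52,468),(-30,150,15)),(t1(705,507),(-30,-200,15)),
     (s1(65,492),(150,150,15)),(s1(328,582),(-30,150,15)),(s1(480,238),(-30,-200,15)),
     (t1(165,318),(50,96,55)),(t1(175,132),(148,96,55)),(t1(522,152),(148,-92,55))],[350,-100,0],'cradle')
    fit([(t1(193,153),(92,36,63)),(t1(330,153),(92,-36,63)),(t1(195,320),(2,36,63)),(t1(333,322),(2,-36,63))],[400,-100,0],'left')
    fit([(t1(367,178),(92,36,63)),(t1(503,178),(92,-36,63)),(t1(364,348),(2,36,63)),(t1(503,350),(2,-36,63))],[400,-100,0],'right')
    fit([(t2(68,148),(0,157,22)),(t2(690,143),(0,-193,22)),(s0(256,376),(0,157,30)),(s0(300,256),(0,-193,30))],[350,300,0],'screw')
    c=R.from_euler('z',cr[2]); P=c.apply([93,-165,76])+[cr[0],cr[1],0]
    for a in np.arange(.3,1.5,.1):
        g=lambda L:c.apply([L*np.sin(a),0,L*np.cos(a)])+P
        e=np.array(proj(T,g(106))),np.array(proj(S,g(106))),np.array(proj(T,g(50))),np.array(proj(S,g(50)))
        print(round(a,1),np.round((e[0]-[300,180])*6.4),np.round((e[2]-[300,180])*6.4),np.round((e[1]-[270,90])*4.6),np.round((e[3]-[270,90])*4.6))
    a=cv2.imread('pics/top0.png').astype(float).mean(2)
    for r_ in range(230,240): print(r_,a[r_,328:354].astype(int).tolist(),'|',a[r_,354:382].astype(int).tolist())
E
python3 fit.py
```

```text
cradle [ 467.8 -148.4] -1.48 [[-0.5, 0.5], [-0.9, 0.5], [0.4, 0.1], [-0.8, -1.4], [0.0, -1.3], [0.9, -3.5], [-0.6, -0.4], [-1.3, 0.1], [0.1, 0.0]]
left [ 515.4 -106.3] 0.87 [[-0.1, -0.3], [-0.1, 0.0], [-0.0, 0.1], [0.1, 0.1]]
right [ 504.  -194.5] -0.41 [[-0.4, -0.3], [-0.1, 0.5], [0.2, -0.3], [0.3, 0.2]]
screw [492.2 356.5] 3.72 [[1.1, 2.4], [0.2, -0.3], [-3.7, 7.3], [0.6, -6.0]]
0.3 [736. 154.] [702. 209.] [288.   8.] [303.  79.]
0.4 [733. 135.] [701. 200.] [273.   9.] [296.  80.]
0.5 [730. 118.] [699. 192.] [259.  11.] [290.  81.]
0.6 [726. 103.] [698. 185.] [246.  15.] [284.  82.]
0.7 [722.  89.] [696. 179.] [233.  20.] [278.  84.]
0.8 [717.  78.] [694. 173.] [222.  26.] [272.  87.]
0.9 [712.  68.] [691. 168.] [212.  33.] [267.  90.]
1.0 [706.  60.] [689. 164.] [202.  41.] [263.  94.]
1.1 [700.  55.] [686. 161.] [195.  50.] [259.  98.]
1.2 [694.  51.] [683. 159.] [188.  60.] [256. 102.]
1.3 [688.  50.] [681. 158.] [183.  70.] [253. 107.]
1.4 [682.  51.] [678. 158.] [179.  81.] [251. 112.]
230 [80, 81, 90, 119, 135, 122, 115, 133, 134, 115, 128, 144, 131, 117, 134, 142, 126, 136, 
[... 1963 characters left out ...]
] | [177, 146, 110, 107, 110, 109, 109, 111, 111, 113, 110, 111, 111, 110, 110, 110, 112, 111, 113, 110, 113, 119, 157, 182, 183, 184, 187, 189]
238 [197, 198, 199, 198, 197, 194, 193, 191, 192, 189, 187, 186, 188, 188, 187, 188, 190, 189, 191, 188, 188, 187, 187, 188, 185, 187] | [184, 160, 128, 120, 119, 112, 111, 112, 120, 119, 122, 119, 114, 112, 112, 112, 112, 112, 110, 112, 113, 117, 160, 184, 186, 188, 190, 188]
239 [193, 192, 189, 186, 186, 186, 186, 186, 187, 187, 186, 184, 185, 186, 188, 191, 190, 190, 190, 189, 192, 193, 190, 192, 192, 193] | [192, 187, 165, 166, 160, 137, 134, 137, 163, 156, 160, 154, 129, 133, 130, 131, 132, 129, 131, 131, 128, 128, 161, 185, 187, 186, 188, 187]
```

The left comb shows 6 shadow peaks 3.6 px apart, so it is the wide 12 mm comb. The handle is at about 1.1 to 1.25 rad, so it needs pushing fully open. I'll refit the screw and work out where to push the handle.

```bash
python3 - <<'E'
from fit import *
fit([(t2(66,148),(0,157,22)),(t2(690,143),(0,-193,22))],[470,300,0],'screw top')
q=fit([(t2(66,148),(0,157,22)),(t2(690,143),(0,-193,22)),(s0(253,383),(0,157,22)),(s0(303,253),(0,-193,22))],[470,300,0],'screw')
print('bottle',atz(S,236,258,0)[:2], atz(T,235,195,10)[:2])
s=r.sense();Rt=R.from_euler('xyz',s['tcp_rot'],degrees=True).as_matrix();print(Rt.round(3).tolist())
g=np.array([640,-318,150]);d=g-s['tool_pos'];print('d tool',Rt.T@d)
E
```

```text
screw top [496.  359.6] 2.19 [[0.6, 0.0], [-0.6, 0.0]]
screw [491.  356.3] 2.44 [[1.5, 1.7], [0.3, 1.2], [-1.4, 0.9], [-0.5, -0.8]]
bottle [661.30952255 235.33735958] [639.76959298 257.40915461]
[[-0.968, 0.252, -0.001], [0.252, 0.968, -0.002], [0.0, -0.002, -1.0]]
d tool [-699.61787057 -745.71698621   81.48843045]
```

```bash
python3 -m handwheel '0 0 -6 -35 -49 0 60 | 0 0 -13.1 -71 -98 0 30 | 0 0 -13.1 -106 -147 0 0 | 0 0 -13.1 -141 -196 0 0 | 0 0 -13.1 -176 -245 0 0 | 0 0 -13.1 -211 -294 0 0 | 0 0 -13.1 -246 -343 0 0 | 0 0 -13.1 -281 -392 0 0' 30
```

```text
time: 1.1
tool_pos: [324.4, 128.7, 231.2]
tcp_rot: [180.0, 0.0, 178.5]
ft_force: [0.5, 0.1, 0.8]
finger_gap: 0.3
grip_force: 0.0
```

```bash
python3 -m handwheel '0 0 0 -22 -55 0 0 | 0 0 0 -44 -110 0 0 | 0 0 0 -66 -165 0 0 | 0 0 0 -88 -220 0 0 | 0 0 0 -110 -275 0 0 | 0 0 0 -134 -326 0 0 | 0 0 0 -170 -365 0 0 | 0 0 0 -210 -400 0 0' && python3 -m handwheel '0 0 0 -40 -14 0 0 | 0 0 0 -80 -28 0 0 | 0 0 0 -118 -39 0 0 | 0 0 0 -118 -39 50 0 | 0 0 0 -118 -39 90 0 | 0 0 0 -118 -39 90 0'
```

```text
time: 2.1
tool_pos: [524.3, -276.8, 230.8]
tcp_rot: [180.0, -0.0, 178.4]
ft_force: [-0.2, -0.4, 1.0]
finger_gap: 0.1
grip_force: 0.0
time: 2.85
tool_pos: [637.6, -315.1, 135.2]
tcp_rot: [179.7, -0.5, 178.5]
ft_force: [-0.2, -0.1, 0.3]
finger_gap: 0.3
grip_force: 0.0
```

```bash
python3 -m handwheel '0 0 0 0 0 15 0 | 0 0 0 0 0 25 0 | 0 0 0 0 0 32 0 | 0 0 0 0 0 37 0 | 0 0 0 0 0 41 0 | 0 0 0 0 0 41 0'; python3 - <<'E'
from h import *
a=snap('side')['pixels'];b=snap('top')['pixels']
c=np.hstack([cv2.resize(a[70:150,290:390],(400,320),interpolation=2),cv2.resize(b[160:240,340:440],(400,320),interpolation=2)])
cv2.imwrite('pics/p1.png',c)
E
```

```text
time: 3.6
tool_pos: [641.7, -317.5, 103.2]
tcp_rot: [-179.9, 0.1, 178.5]
ft_force: [-3.3, 2.0, 13.7]
finger_gap: 0.0
grip_force: 6.5
```

View pics/p1.png

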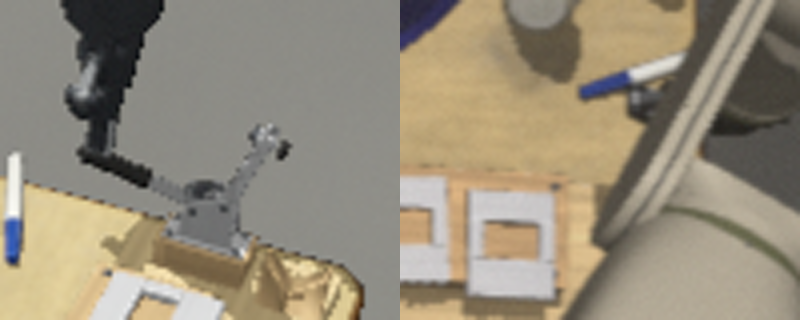

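The tip is pressing on the end of the grip with 14 N, and the handle looks nearly horizontal. I'll press once more to confirm the stop.

```bash
python3 -m handwheel '0 0 0 0 0 1.5 0 | 0 0 0 0 0 1.5 0'; python3 -m handwheel '0 0 0 0 0 -40 0 | 0 0 0 0 0 -90 0 | 0 0 0 50 10 -130 40 | 0 0 0 100 30 -130 85 | 0 0 0 150 70 -130 85 | 0 0 0 180 120 -130 85 | 0 0 0 190 180 -130 85 | 0 0 0 195 240 -130 85' 30; python3 - <<'E'
from h import *
s=snap('top','top1.png')
cv2.imwrite('pics/p2.png',cv2.resize(s['pixels'][190:275,130:430],(800,227),interpolation=2))
E
```

```text
time: 3.95
tool_pos: [641.9, -317.6, 103.0]
tcp_rot: [-179.9, 0.2, 178.5]
ft_force: [-6.7, 4.2, 18.6]
finger_gap: 0.2
grip_force: 10.1
time: 4.95
tool_pos: [451.1, -70.6, 229.0]
tcp_rot: [-180.0, 0.0, 178.4]
ft_force: [1.0, 0.2, 0.3]
finger_gap: 85.0
grip_force: 0.0
```

```bash
python3 -m handwheel '0 0 10 -4 56 0 85 | 0 0 20 -7 113 0 85 | 0 0 30 -11 170 0 85 | 0 0 40 -14 226 0 85 | 0 0 50 -18 282 0 85 | 0 0 60 -21 339 0 85 | 0 0 70 -25 395 0 85 | 0 0 80 -28 452 0 85'; python3 -m handwheel '0 0 6.2 0 0 40 85 | 0 0 6.2 0 0 90 85 | 0 0 6.2 0 0 90 85'; python3 - <<'E'
from h import *
s=snap('side');t=snap('top')
cv2.imwrite('pics/p3.png',np.hstack([cv2.resize(s['pixels'][220:400,190:370],(400,400),interpolation=2),cv2.resize(t['pixels'][180:280,170:270],(400,400),interpolation=2)]))
print(r.sense()['tool_pos'])
E
```

```text
time: 6.0
tool_pos: [491.6, 377.4, 228.9]
tcp_rot: [180.0, 0.0, 100.3]
ft_force: [1.6, -0.6, 0.6]
finger_gap: 85.3
grip_force: 0.0
time: 6.38
tool_pos: [488.3, 373.6, 133.4]
tcp_rot: [-179.5, 0.3, 94.5]
ft_force: [0.3, -0.5, -0.1]
finger_gap: 85.0
grip_force: 0.0
[491.74578504 375.51554155 139.7123428 ]
```

View pics/p3.png

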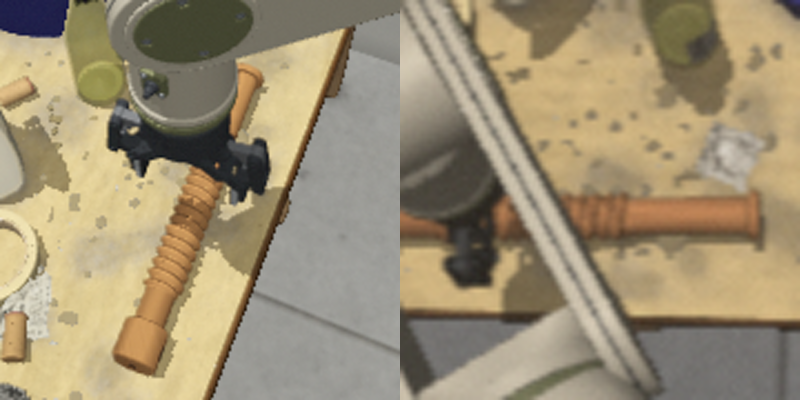

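```bash
python3 -m handwheel '0 0 0 0 0 55 85 | 0 0 0 0 0 100 85 | 0 0 0 0 0 130 85 | 0 0 0 0 0 139 85 | 0 0 0 0 0 139 85 | 0 0 0 0 0 139 30 | 0 0 0 0 0 139 30 | 0 0 0 0 0 139 30' 90; python3 -m handwheel '0 0 0 0 0 0 30 | 0 0 0 0 0 0 30'
```

```text
time: 7.48
tool_pos: [493.2, 376.5, 2.1]
tcp_rot: [179.8, -0.1, 94.5]
ft_force: [-0.1, -1.0, 6.3]
finger_gap: 38.3
grip_force: 89.1
time: 7.72
tool_pos: [493.2, 376.4, 2.1]
tcp_rot: [179.8, -0.1, 94.5]
ft_force: [-0.1, -1.5, 8.0]
finger_gap: 38.5
grip_force: 88.8
```

```bash
python3 -m handwheel '0 0 0 0 0 -20 30 | 0 0 0 0 0 -70 30 | 0 0 0 0 0 -120 30 | 0 0 0 0 0 -150 30 | 0 0 1 -50 -6 -150 30 | 0 0 3 -105 -13 -150 30 | 0 0 5 -160 -20 -150 30 | 0 0 6 -220 -28 -150 30' 90 && python3 -m handwheel '0 0 0 -55 -2 0 30 | 0 0 0 -110 -4 0 30 | 0 0 0 -165 -6 0 30 | 0 0 0 -220 -8 0 30 | 0 0 0 -260 -9 0 30 | 0 0 0 -280 -9 0 30 | 0 0 0 -280 -9 0 30 | 0 0 0 -280 -9 0 30'; python3 - <<'E'
from h import *
s=snap('side','s4.png');t=snap('top','t4.png')
cv2.imwrite('pics/p4.png',np.hstack([cv2.resize(s['pixels'][60:240,250:430],(400,400),interpolation=2),cv2.resize(t['pixels'][170:290,290:410],(400,400),interpolation=2)]))
S=r.sense();Rt=R.from_euler('xyz',S['tcp_rot'],degrees=True).as_matrix();print(S['tool_pos'],S['tcp_rot'],S['finger_gap'],Rt.T@(np.array([468.3,-128.4,150])-S['tool_pos']))
E
```

```text
time: 8.72
tool_pos: [480.1, 152.7, 150.4]
tcp_rot: [180.0, -0.0, 88.5]
ft_force: [0.2, -0.6, -3.7]
finger_gap: 38.3
grip_force: 91.3
time: 9.72
tool_pos: [464.1, -124.9, 150.0]
tcp_rot: [-180.0, -0.0, 88.5]
ft_force: [-0.2, 0.1, -4.0]
finger_gap: 38.5
grip_force: 91.3
[ 464.32801636 -124.57200416  149.88770796] [-1.79991689e+02 -2.04803064e-02  8.85312806e+01] 38.45671367408328 [-3.72489121  4.06877825 -0.11421372]
```

View pics/p4.png

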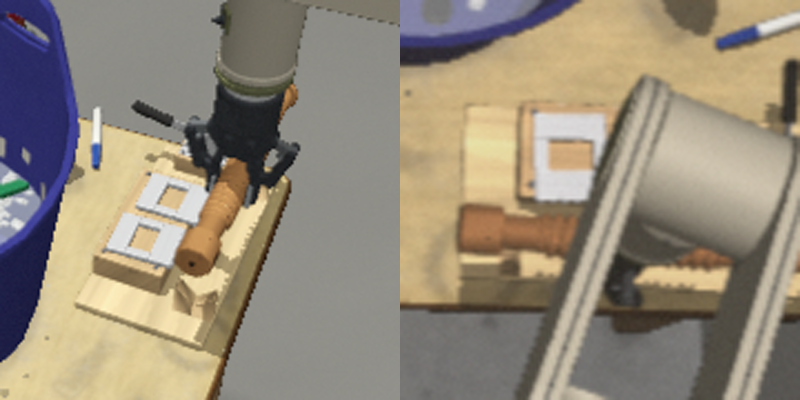

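The screw hangs level above the rests, head left: head end at top ≈(307.4,238.4) and side ≈(341.4,178.4).

```bash
python3 - <<'E'
from fit import *
tp=np.array([464.3,-124.6]); 
print('head end top',atz(T,307.4,238.4,168)[:2],'side',atz(S,341.4,178.4,170)[:2])
e=R.from_euler('z',-1.48,degrees=True).apply([0,157-20,0])[:2]+tp; print('expected if grasp at +20',e)
# axis direction from detection of head/foot-side points
for p in [(480,228),(570,231.5)]: print(atz(T,290+(p[0]-400)/3.333,170+p[1]/3.333,170)[:2])
# V-rest positions seen in top0 crop
c=np.array([467.8,-148.4]);
for y in(101,-145):
  for x in (-27,27):
    p=R.from_euler('z',-1.48,degrees=True).apply([x,y,59])+[*c,0]; u=proj(T,p); print(y,x,np.round((np.array(u)-[300,180])*6.4))
E
```

```text
head end top [472.19557266  13.9787637 ] side [458.29122424   8.38172926]
expected if grasp at +20 [467.83843607  12.35429701]
[472.49521506  -6.05341362]
[471.71671636 -88.59997559]
101 -27 [148. 462.]
101 27 [151. 358.]
-145 -27 [627. 488.]
-145 27 [626. 384.]
```

```bash
python3 -m handwheel '0 0 0 -3.7 4 0 30 | 0 0 0 -3.7 4 40 30 | 0 0 0 -3.7 4 75 30 | 0 0 0 -3.7 4 90 30 | 0 0 0 -3.7 4 98 30 | 0 0 0 -3.7 4 103 30 | 0 0 0 -3.7 4 107 30 | 0 0 0 -3.7 4 107 30'; python3 -m handwheel '0 0 0 0 0 1.5 30 | 0 0 0 0 0 3 30 | 0 0 0 0 0 3 30'
```

```text
time: 10.82
tool_pos: [468.8, -129.5, 43.3]
tcp_rot: [179.9, 0.0, 88.5]
ft_force: [1.0, -0.4, -4.8]
finger_gap: 38.4
grip_force: 91.1
time: 11.2
tool_pos: [469.0, -129.6, 40.6]
tcp_rot: [179.9, 0.0, 88.5]
ft_force: [0.8, 0.3, 2.3]
finger_gap: 38.1
grip_force: 91.1
```

```bash
python3 -m handwheel '0 0 0 0 0 0 44 | 0 0 0 0 0 0 52 | 0 0 0 0 0 0 52 | 0 0 0 0 0 -25 52 | 0 0 0 0 0 -70 52 | 0 0 0 -50 0 -130 85 | 0 0 0 -100 10 -160 85 | 0 0 0 -160 20 -160 85'; python3 - <<'E'
from h import *
s=snap('side','s5.png');t=snap('top','t5.png')
cv2.imwrite('pics/p5.png',np.hstack([cv2.resize(s['pixels'][90:220,270:400],(400,400),interpolation=2),cv2.resize(t['pixels'][170:290,300:420],(400,400),interpolation=2)]))
S=r.sense();print(S['tool_pos'],S['tcp_rot'])
E
```

```text
time: 12.2
tool_pos: [484.9, -284.1, 203.4]
tcp_rot: [179.7, 0.2, 88.5]
ft_force: [-0.4, 1.6, 0.0]
finger_gap: 85.1
grip_force: 0.0
[ 483.18177764 -287.5437594   200.22241562] [179.89859893   0.18978266  88.22845122]
```

View pics/p5.png

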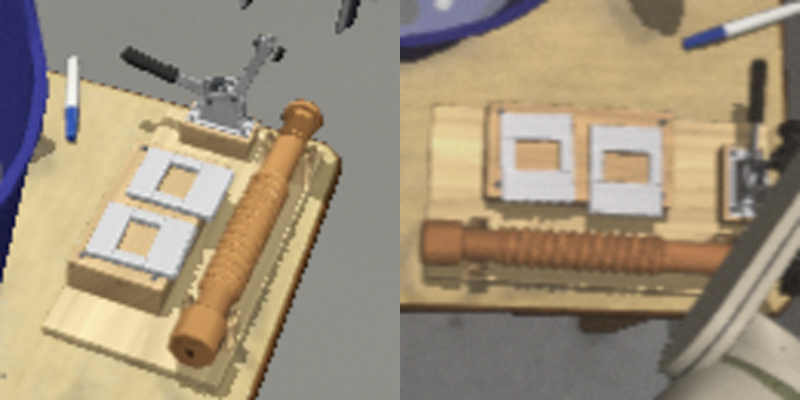

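```bash
python3 -m handwheel '0 0 10.5 -5 30 0 60 | 0 0 21 -10 60 0 60 | 0 0 31.5 -15 90 0 60 | 0 0 42 -20 120 0 60 | 0 0 52.5 -25 150 0 60 | 0 0 63 -25 150 0 60 | 0 0 73.5 -25 150 0 60 | 0 0 84 -25 150 0 60' 40; python3 -m handwheel '0 0 6 0 0 0 60 | 0 0 6 0 0 20 60 | 0 0 6 0 0 20 60 | 0 0 6 0 0 20 60'; python3 - <<'E'
from h import *
S=r.sense();Rt=R.from_euler('xyz',S['tcp_rot'],degrees=True).as_matrix();print(S['tcp_rot'],Rt.T@(np.array([633,-317.8,72])-S['tool_pos']))
from fit import *
print('head end',atz(T,306.6,242.6,59))
fit([((T,306.6,242.6),(0,157,59)),((S,270+190/3.077,90+350/3.077),(0,157,59)),((S,270+303/3.077,90+115/3.077),(0,-190,59))],[468,-148,0],'screw')
E
```

```text
time: 13.3
tool_pos: [632.0, -310.3, 198.2]
tcp_rot: [-179.9, 0.1, 4.1]
ft_force: [-0.6, -0.0, -0.0]
finger_gap: 59.9
grip_force: 0.0
time: 13.8
tool_pos: [631.7, -310.5, 178.1]
tcp_rot: [-180.0, 0.1, -1.4]
ft_force: [-0.1, -0.1, -0.3]
finger_gap: 59.9
grip_force: 0.0
[-1.79952806e+02  8.51136005e-02 -1.44647992e+00] [  1.60919179   7.30799344 106.05284008]
head end [473.35193348   8.10272054  59.        ]
screw [ 467.6 -149. ] -1.99 [[0.1, 0.1], [-0.1, -0.0], [-0.0, 0.1]]
```

```bash
python3 -m handwheel '0 0 0 1.6 7.3 40 60 | 0 0 0 1.6 7.3 80 60 | 0 0 0 1.6 7.3 100 60 | 0 0 0 1.6 7.3 106 60 | 0 0 0 1.6 7.3 106 60 | 0 0 0 1.6 7.3 106 10 | 0 0 0 1.6 7.3 106 10 | 0 0 0 1.6 7.3 106 10' 40; python3 -m handwheel '0 0 0 0 0 0 10'
```

```text
time: 14.8
tool_pos: [634.3, -318.2, 74.6]
tcp_rot: [180.0, -0.1, -1.5]
ft_force: [-0.6, 2.3, 3.9]
finger_gap: 15.2
grip_force: 39.1
time: 14.92
tool_pos: [634.3, -318.1, 74.5]
tcp_rot: [180.0, -0.1, -1.5]
ft_force: [-1.3, 1.9, 6.2]
finger_gap: 15.2
grip_force: 39.3
```

```bash
python3 -m handwheel '0 0 0 -3.7 0 -12.7 10 | 0 0 0 -10.8 0 -26.6 10 | 0 0 0 -20.5 0 -38.8 10 | 0 0 0 -32.4 0 -48.8 10 | 0 0 0 -46.1 0 -56.3 10 | 0 0 0 -60.9 0 -60.9 10' 50; python3 -m handwheel '0 0 0 -8 0 -1.5 10 | 0 0 0 -15.5 0 -1.5 10 | 0 0 0 -17 0 -1.5 10 | 0 0 0 -17 0 -1.5 10' 50
```

```text
time: 15.68
tool_pos: [575.3, -316.3, 136.1]
tcp_rot: [180.0, -0.4, -1.5]
ft_force: [8.5, 2.1, 1.9]
finger_gap: 15.0
grip_force: 51.4
time: 16.18
tool_pos: [559.2, -315.8, 138.9]
tcp_rot: [179.9, -0.5, -1.5]
ft_force: [7.4, 5.7, 8.5]
finger_gap: 15.0
grip_force: 48.1
```

```bash
python3 -m handwheel '0 0 0 -3 0 0 10 | 0 0 0 -5 0 0 10 | 0 0 0 -5 0 0 10'; python3 -m handwheel '0 0 0 -3 0 0 10 | 0 0 0 -3 0 0 10'
```

```text
time: 16.55
tool_pos: [554.6, -315.7, 139.1]
tcp_rot: [179.9, -0.5, -1.5]
ft_force: [8.5, 6.1, 8.7]
finger_gap: 14.8
grip_force: 48.0
time: 16.8
tool_pos: [551.5, -315.6, 139.2]
tcp_rot: [179.9, -0.5, -1.5]
ft_force: [7.1, 6.2, 11.4]
finger_gap: 14.5
grip_force: 47.8
```

```bash
python3 - <<'E'
from h import *
s=snap('side','s6.png')
cv2.imwrite('pics/p6.png',cv2.resize(s['pixels'][60:180,300:400],(500,600),interpolation=2))
E
```

```text
(no output)
```

View pics/p6.png

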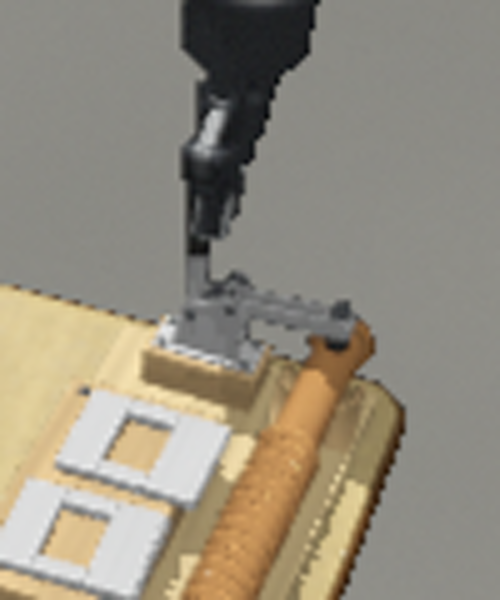

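```bash
python3 - <<'E'
from fit import *
c=R.from_euler('z',-1.48,degrees=True); P=c.apply([93,-165,76])+[467.8,-148.4,0]
for a in (-.1,0,.08,.15,.3,.5):
    print(a,[np.round((np.array(proj(S,c.apply([L*np.sin(a),0,L*np.cos(a)])+P))-[300,60])*5).tolist() for L in (0,30,46,106)])
print('tcp',(np.array(proj(S,r.sense()['tool_pos']))-[300,60])*5)
E
```

```text
-0.1 [[193.0, 302.0], [203.0, 266.0], [208.0, 247.0], [229.0, 170.0]]
0 [[193.0, 302.0], [199.0, 265.0], [201.0, 245.0], [213.0, 165.0]]
0.08 [[193.0, 302.0], [195.0, 264.0], [196.0, 243.0], [199.0, 162.0]]
0.15 [[193.0, 302.0], [192.0, 264.0], [191.0, 243.0], [188.0, 160.0]]
0.3 [[193.0, 302.0], [185.0, 263.0], [181.0, 242.0], [163.0, 159.0]]
0.5 [[193.0, 302.0], [176.0, 264.0], [167.0, 243.0], [132.0, 162.0]]
tcp [212.20974481 224.38023754]
```

```bash
python3 -m handwheel '0 0 0 0 0 0 40 | 0 0 0 0 0 0 60 | 0 0 0 0 0 -60 60 | 0 0 0 45 0 -70 0 | 0 0 0 45 0 -70 0 | 0 0 0 45 0 -70 0 | 0 0 0 45 0 -25 0 | 0 0 0 45 0 -25 0' 40; python3 -m handwheel '0 0 0 -15 0 0 0 | 0 0 0 -19 0 0 0 | 0 0 0 -22 0 0 0 | 0 0 0 -22 0 0 0'
```

```text
time: 17.85
tool_pos: [588.9, -315.4, 154.9]
tcp_rot: [-179.7, 0.5, -1.6]
ft_force: [-0.8, 0.1, -1.0]
finger_gap: -0.3
grip_force: 0.0
time: 18.35
tool_pos: [575.7, -316.3, 161.2]
tcp_rot: [179.9, -0.6, -1.5]
ft_force: [30.4, -3.4, -18.9]
finger_gap: 0.2
grip_force: 15.2
```

```bash
python3 -m handwheel '0 0 0 22 0 0 0 | 0 0 0 22 0 -60 0 | 0 0 0 22 -10 -100 0'; python3 - <<'E'
from fit import *
print('slot',atz(T,341.7,216.5,60))
for h in (0,150,250): print(h,atz(T,300,187,h)[:2],atz(T,345,170,h)[:2],atz(T,372,125,h)[:2],atz(S,270,177,h)[:2],atz(S,283,100,h)[:2])
S_=r.sense();Rt=R.from_euler('xyz',S_['tcp_rot'],degrees=True).as_matrix();print(S_['tool_pos'],S_['tcp_rot'],Rt.T@(np.array([565.4,-105.5,58])-S_['tool_pos']))
s=snap('side','s7.png');t=snap('top','t7.png')
cv2.imwrite('pics/p7.png',np.hstack([cv2.resize(s['pixels'][90:180,310:400],(400,400),interpolation=2),cv2.resize(t['pixels'][190:260,330:420],(400,311),interpolation=2) if 0 else cv2.resize(t['pixels'][180:270,330:420],(400,400),interpolation=2)]))
E
```

```text
time: 18.73
tool_pos: [592.9, -307.9, 264.2]
tcp_rot: [179.9, -0.1, -1.6]
ft_force: [0.1, -0.3, 0.7]
finger_gap: -0.0
grip_force: 0.0
slot [ 564.52972112 -108.18096592   60.        ]
0 [678.1132176   29.68137826] [ 745.60012917 -129.97715379] [ 919.94933128 -229.56816556] [693.19250735 -67.44254204] [ 801.3551182  -438.52352262]
150 [638.77617162  38.28301843] [ 699.4621444  -105.28605452] [ 856.24144706 -194.84086284] [635.76201804  56.38284473] [ 726.56801357 -255.15159031]
250 [612.55147429  44.01744522] [668.70348789 -88.82532167] [ 813.76952424 -171.6893277 ] [597.47502517 138.93310257] [ 676.70994381 -132.90363543]
[ 592.88811739 -307.92585586  264.22707981] [ 1.79916647e+02 -8.79958162e-02 -1.58716227e+00] [ -33.40098282 -201.88656484  205.88254284]
```

View pics/p7.png

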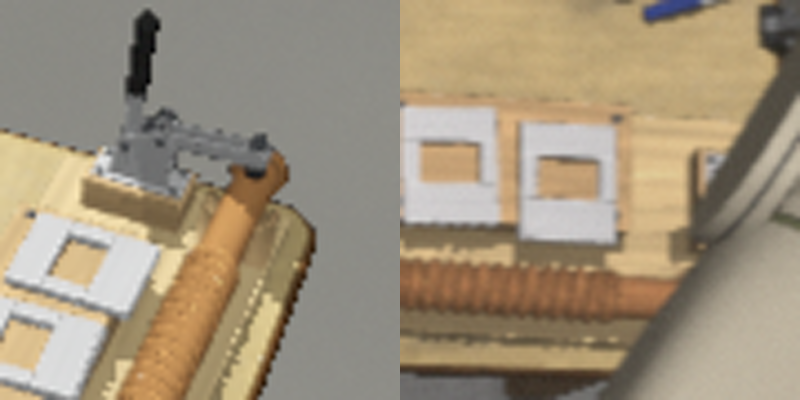

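The clamp is upright with the pad on the screw. Next I'll move to the slot of the wide comb.

```bash
python3 -m handwheel '0 0 0 -8 -50 0 0 | 0 0 0 -16 -100 0 0 | 0 0 0 -25 -150 0 0 | 0 0 0 -33 -201 20 0 | 0 0 0 -33 -201 70 0 | 0 0 0 -33 -201 120 0 | 0 0 0 -33 -201 170 0 | 0 0 0 -33 -201 180 0'; python3 - <<'E'
from h import *
s=snap('side','s8.png')
cv2.imwrite('pics/p8.png',cv2.resize(s['pixels'][90:190,290:390],(600,600),interpolation=2))
S=r.sense();print(S['tool_pos'],S['tcp_rot'])
E
```

```text
time: 19.82
tool_pos: [562.0, -104.7, 76.9]
tcp_rot: [-179.9, 0.4, -1.5]
ft_force: [-0.1, -0.2, -0.2]
finger_gap: 0.2
grip_force: 0.0
[ 563.05452534 -104.97154061   77.94263052] [-179.93377537    0.29254628   -1.54840613]
```

View pics/p8.png

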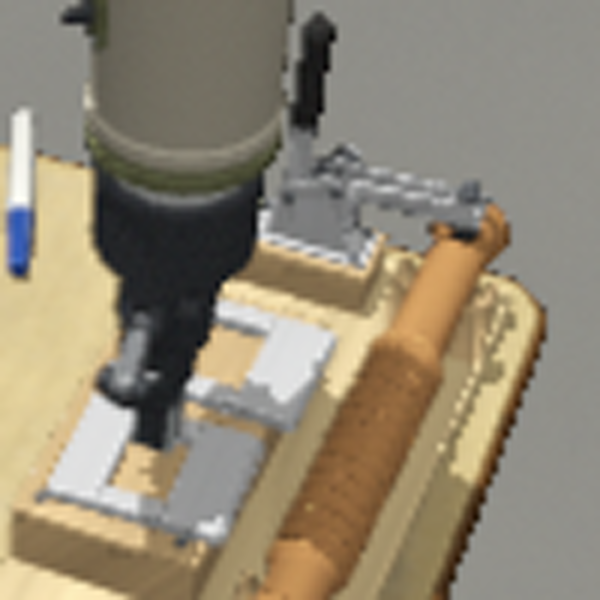

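That was the twelfth picture I've viewed, and the limit is 10, so I won't view any more. From here I'll use forces and numeric measurements. The tip is over the slot, so I'll lower it in.

```bash
python3 -m handwheel '0 0 0 1.5 1 8 0 | 0 0 0 1.5 1 14 0 | 0 0 0 1.5 1 18 0 | 0 0 0 1.5 1 20 0 | 0 0 0 1.5 1 20 0'; python3 -m handwheel '0 0 0 -3 0 0 0 | 0 0 0 -7 0 0 0 | 0 0 0 -10 0 0 0 | 0 0 0 -10 0 0 0'
```

```text
time: 20.5
tool_pos: [566.8, -106.4, 60.5]
tcp_rot: [-180.0, 0.0, -1.5]
ft_force: [-0.9, -0.4, 0.4]
finger_gap: 0.2
grip_force: 0.0
time: 21.0
tool_pos: [556.7, -106.1, 60.6]
tcp_rot: [180.0, -0.0, -1.5]
ft_force: [0.1, 0.1, 0.2]
finger_gap: 0.2
grip_force: 0.1
```

```bash
python3 -m handwheel '0 0 0 0 0 3.2 0 | 0 0 0 -4 0 3.2 0 | 0 0 0 -8 0 3.2 0 | 0 0 0 -12 0 3.2 0 | 0 0 0 -16 0 3.2 0 | 0 0 0 -19 0 3.2 0 | 0 0 0 -19 0 3.2 0'; python3 - <<'E'
from fit import *
for n,c in(('side',S),('top',T)):
    s=snap(n,n+'9.png')
E
```

```text
time: 21.88
tool_pos: [537.5, -105.6, 57.3]
tcp_rot: [180.0, 0.0, -1.5]
ft_force: [-0.1, 1.0, -0.4]
finger_gap: -0.2
grip_force: 0.0
```

```bash
for i in 1 2 3; do python3 -m handwheel '0 0 0 -1 0 0 0 | 0 0 0 -2 0 0 0 | 0 0 0 -2.5 0 0 0 | 0 0 0 -2.5 0 0 0' | grep -E 'pos|ft'; done
```

```text
tool_pos: [535.4, -105.5, 57.3]
ft_force: [-0.1, -0.4, 0.8]
tool_pos: [533.2, -105.7, 57.4]
ft_force: [4.1, -1.9, -1.6]
tool_pos: [532.2, -106.2, 58.3]
ft_force: [8.3, -4.1, -1.4]
```

```bash
for i in 1 2 3; do python3 -m handwheel '0 0 0 0 0.7 0 0 | 0 0 0 0 1.2 0 0 | 0 0 0 0 1.2 0 0' | grep -E 'pos|ft'; done
```

```text
tool_pos: [531.4, -107.2, 57.9]
ft_force: [6.3, -2.9, -1.4]
tool_pos: [531.2, -107.7, 57.7]
ft_force: [5.0, -0.2, -0.8]
tool_pos: [531.1, -108.4, 57.7]
ft_force: [4.1, 3.0, -0.6]
```

```bash
python3 -m handwheel '0 0 0 0 -0.6 0 0 | 0 0 0 -2 -0.6 0 0 | 0 0 0 -4 -0.6 0 0 | 0 0 0 -4 -0.6 0 0' | grep -E 'pos|ft|rot'; python3 -m handwheel '0 0 0 0 0 0 0 | 0 0 0 -2 0 0 0 | 0 0 0 -4 0 0 0 | 0 0 0 -4 0 0 0' | grep -E 'pos|ft|rot'; python3 - <<'E'
from fit import *
t=snap('top','top10.png');s=snap('side','side10.png')
a=cv2.imread('pics/top10.png').astype(int)
# comb plate: bright, unsaturated
for n,im in(('top',a),('side',cv2.imread('pics/side10.png').astype(int))):
    m=((im.max(2)-im.min(2)<28)&(im.mean(2)>100)).astype(np.uint8)
    x0,y0,x1,y1=(320,190,390,250) if n=='top' else (290,140,345,200)
    print(n)
    for row in range(y0,y1): print(row,''.join('#' if v else '.' for v in m[row,x0:x1]))
E
```

```text
tool_pos: [530.4, -108.3, 59.6]
tcp_rot: [180.0, -0.5, -1.5]
ft_force: [14.7, 2.0, -0.7]
tool_pos: [529.5, -108.4, 61.5]
tcp_rot: [179.9, -0.9, -1.5]
ft_force: [23.3, 3.6, 0.9]
top
190 .......................##..###..##.............#..#######.............
191 .......................##..###.##....................#.####...........
192 ......................###..##..###......................#.#####.......
193 ......................##...##..##...................#..#####.#####....
194 ......................##..###.###...........................#.#######.
195 .....................###..###.##.............................#.###.##.
196 .....................###..##..##................................#.###.
197 .....................##..###..##....................................#.
198 ....................###..###.##...............................#....###
199 ....................###..##..##....................................###
200 .....................#...##..##....................................###
201 ...................###..###..#......................................##
202 ...............
[... 6485 characters left out ...]
........................................
189 .......................................................
190 .......................................................
191 .......................................................
192 .......................................................
193 .......................................................
194 .......................................................
195 .......................................................
196 .......................................................
197 .......................................................
198 .......................................................
199 .......................................................
```

```bash
python3 -m handwheel '0 0 0 5 0 0 0 | 0 0 0 12 0 0 0 | 0 0 0 12 0 0 0 | 0 0 0 12 0 -20 0 | 0 0 0 12 0 -60 0 | 0 0 0 12 0 -120 0 | 0 0 0 12 -50 -140 0 | 0 0 0 12 -110 -140 0' | grep -E 'pos|ft|rot'; python3 -m handwheel '0 0 0 -30 -50 0 0 | 0 0 0 -60 -100 0 0 | 0 0 0 -90 -150 0 0 | 0 0 0 -120 -210 0 0 | 0 0 0 -120 -270 0 0 | 0 0 0 -120 -310 0 0 | 0 0 0 -120 -310 0 0' | grep -E 'pos|ft|rot'; python3 - <<'E'
from fit import *
for n,f,box in(('top','top11.png',(320,195,392,245)),('side','side11.png',(285,110,365,190))):
    snap(n,f); im=cv2.imread('pics/'+f).astype(int)
    m=((im.max(2)-im.min(2)<28)&(im.mean(2)>100)).astype(np.uint8)
    x0,y0,x1,y1=box; print(n)
    for row in range(y0,y1): print(row,''.join('#' if v else '.' for v in m[row,x0:x1]))
E
```

```text
tool_pos: [538.2, 1.5, 199.9]
tcp_rot: [180.0, -0.2, -1.7]
ft_force: [0.8, 1.2, 0.4]
tool_pos: [424.2, 316.6, 196.4]
tcp_rot: [180.0, 0.1, -1.3]
ft_force: [-0.5, -0.9, -0.5]
top
195 ........................................................................
196 ........................................................................
197 ........................................................................
198 ........................................................................
199 ........................................................................
200 ........................................................................
201 ........................................................................
202 ........................................................................
203 ..........#.............................................................
204 ........................................................................
205 ........................................................................
206 ..........................................................#............
[... 9032 characters left out ...]
....................
182 ..............##.##############.................................................
183 ..............##.##############.................................................
184 ..............##.#############..................................................
185 ...............#.#############..................................................
186 ...............#.#############..................................................
187 ...............#..###########...................................................
188 ...............#..###########...................................................
189 ...............##.############..................................................
```

```bash
python3 - <<'E'
from fit import *
from scipy.ndimage import map_coordinates
im=cv2.imread('pics/top11.png').astype(float)
cr=np.array([467.8,-148.4]);c=R.from_euler('z',-1.48,degrees=True)
W=lambda x,y,z:c.apply([x,y,z])+[*cr,0]
def samp(x,y,z):
    u,v=proj(T,W(x,y,z)); return [map_coordinates(im[:,:,k],[[v],[u]],order=1)[0] for k in range(3)]
def edge(xs,ys,z,ch):  # strongest transition along x
    p=np.mean([[ch(samp(x,y,z)) for x in xs] for y in ys],0); g=np.abs(np.gradient(p)); return p,g
sat=lambda b:(max(b)-min(b))
xs=np.arange(95,125,1.)
def cross(p,xs,lo,hi):
    t=(lo+hi)/2; i=np.where(np.diff(np.sign(p-t)))[0]; return [round(xs[k]+(t-p[k])/(p[k+1]-p[k])*(xs[k+1]-xs[k]),2) for k in i]
for ys in (np.arange(15,25),np.arange(36,48),np.arange(60,72)):
    p,_=edge(xs,ys,63,sat); print('back edge x at y',ys.mean(),cross(p,xs,p[:3].mean(),p[-5:].mean()))
p,_=edge(np.arange(135,165,1.),np.arange(20,70,3),55,lambda b:b[0]);print('block back',p.astype(int))
ys=np.arange(-10,100,1.)
for x in (30,90,100):
    p=np.array([sat(samp(x,y,63)) for y in ys]); print('sides at x',x,cross(p,ys,10,p.max()))
xs=np.arange(-40,40,1.)
for y in (130,141,109,-100,-120):
    p=np.mean([[samp(x,yy,59)[0] for x in xs] for yy in (y-3,y,y+3)],0); print('screw y',y,p.astype(int)[::1])
E
```

```text
back edge x at y 19.5 [np.float64(111.14)]
back edge x at y 41.5 [np.float64(111.61)]
back edge x at y 65.5 [np.float64(111.42)]
block back [138 138 136 134 132 130 127 124 122 121 121 120 121 121 121 120 119 119
 121 123 125 126 127 128 129 129 130 130 130 130]
sides at x 30 [np.float64(-9.32), np.float64(-8.75), np.float64(6.99), np.float64(80.96)]
sides at x 90 [np.float64(-5.06), np.float64(6.58), np.float64(80.71)]
sides at x 100 [np.float64(-4.93), np.float64(5.85), np.float64(80.49)]
screw y 130 [ 81  79  76  76  75  75  74  73  72  73  78  82  86  85  84  84  83  82
  81  77  71  65  60  58  56  54  55  56  57  59  61  64  66  70  73  76
  76  77  78  78  78  78  78  79  79  80  80  80  80  80  80  81  81  81
  80  80  78  76  75  73  72  70  71  75  79  84  99 115 131 139 140 142
 143 142 140 139 138 137 136 135]
screw y 141 [ 97  87  82  80  78  75  73  71  70  74  79  84  85  84  84  84  83  83
  81  76  71  66  62  59  55  54  55  57  59  61  64  66  69  71  74  75
  76  77  77  77  77  77  77  78  78  79  79  79  80  79  80  80  79  79
  78  77  75  74  72  70  68  67  6
[... 387 characters left out ...]
8 140 141 140 139 137]
screw y -100 [122 120 114 104  94  86  91  96 101  99  96  92  90  89  88  87  88  88
  88  88  88  88  85  81  77  72  66  60  54  56  59  61  63  65  68  70
  73  75  78  78  78  79  80  82  83  84  85  86  86  86  85  85  82  79
  76  78  84  90  97 108 120 131 134 137 139 140 141 141 142 143 144 145
 145 144 143 142 141 140 139 137]
screw y -120 [123 118 114 108  99  90  83  95 108 122 119 111 102  95  91  87  84  84
  83  83  83  83  83  80  73  66  60  58  56  54  57  60  64  66  69  71
  74  75  77  78  80  81  83  84  84  85  86  86  86  86  83  81  79  78
  78  78  83  95 106 117 122 126 131 132 132 132 133 136 138 141 143 145
 147 146 145 143 142 139 136 134]
```

```bash
python3 - <<'E'
from fit import *
cr=np.array([467.8,-148.4]);c=R.from_euler('z',-1.48,degrees=True)
W=lambda x,y,z:c.apply([x,y,z])+[*cr,0]
def warp(f,cam,z,X=(-45,160),Y=(-130,160)):  # rectified plane, 1 px/mm
    src=np.float32([proj(cam,W(x,y,z)) for x,y in((X[0],Y[0]),(X[1],Y[0]),(X[1],Y[1]),(X[0],Y[1]))])
    dst=np.float32([(Y[0],X[0]),(Y[0],X[1]),(Y[1],X[1]),(Y[1],X[0])])-np.float32([Y[0],X[0]])
    return cv2.warpPerspective(cv2.imread('pics/'+f),cv2.getPerspectiveTransform(src,dst),(Y[1]-Y[0],X[1]-X[0])).astype(np.float32).mean(2)
for cam,fs in((T,('t5.png','top11.png')),(S,('s5.png','side11.png'))):
    a,b=[warp(f,cam,59) for f in fs]
    for nm,(x,y) in {'head':((-45,40),(95,160)),'thread':((-30,28),(-60,60)),'neck/right':((-30,28),(-80,20)),'narrow':((40,150),(-90,-6)),'block end':((40,155),(85,115))}.items():
        A,B=[np.ascontiguousarray(q[x[0]+45:x[1]+45,y[0]+130:y[1]+130]) for q in(a,b)]
        print(nm,'shift y,x mm:',np.round(cv2.phaseCorrelate(A,B,cv2.createHanningWindow(A.shape[::-1],cv2.CV_32F)),2))
p=warp('top11.png',T,55)
print('block sides x profile y 88..93',p[40+45:155+45,88+130:94+130].mean(1).astype(int)[::2])
p=warp('top11.png',T,15); print('board front/back x -45..',p[:40,-30+130:80+130].mean(1).astype(int), p[180:205,110+130:140+130].mean(1).astype(int))
E
```

```text
Traceback (most recent call last):
ValueError: setting an array element with a sequence. The requested array has an inhomogeneous shape after 1 dimensions. The detected shape was (2,) + inhomogeneous part.
```

```bash
cat > sh.py <<'E'
from fit import *
cr=np.array([467.8,-148.4]);c=R.from_euler('z',-1.48,degrees=True)
W=lambda x,y,z:c.apply([x,y,z])+[*cr,0]
def warp(f,cam,z,X=(-45,160),Y=(-130,160)):
    src=np.float32([proj(cam,W(x,y,z)) for x,y in((X[0],Y[0]),(X[1],Y[0]),(X[1],Y[1]),(X[0],Y[1]))])
    dst=np.float32([(Y[0],X[0]),(Y[0],X[1]),(Y[1],X[1]),(Y[1],X[0])])-np.float32([Y[0],X[0]])
    return cv2.warpPerspective(cv2.imread('pics/'+f),cv2.getPerspectiveTransform(src,dst),(Y[1]-Y[0],X[1]-X[0])).astype(np.float32).mean(2)
def shifts(cam,fs):
    a,b=[warp(f,cam,59) for f in fs]
    for nm,(x,y) in {'head':((-45,40),(95,160)),'thread':((-30,28),(-60,60)),'right':((-30,28),(-80,20)),'narrow':((40,150),(-90,-6)),'wide':((70,150),(10,75)),'block end':((40,155),(85,115))}.items():
        A,B=[np.ascontiguousarray(q[x[0]+45:x[1]+45,y[0]+130:y[1]+130]) for q in(a,b)]
        s,rr=cv2.phaseCorrelate(A,B,cv2.createHanningWindow(A.shape[::-1],cv2.CV_32F)); print(nm,'y,x mm:',np.round(s,2),round(rr,2))
E
python3 - <<'E'
from sh import *
shifts(T,('t5.png','top11.png')); print('side'); shifts(S,('s5.png','side11.png'))
p=warp('top11.png',T,55)
print('block x 40.. y 88..93',p[40+45:155+45,88+130:94+130].mean(1).astype(int)[::2])
p=warp('top11.png',T,15); print('board front/back',p[:40,100:210].mean(1).astype(int), p[180:205,240:270].mean(1).astype(int))
E
```

```text
head y,x mm: [-0.02  0.08] 0.68
thread y,x mm: [0.16 0.1 ] 0.5
right y,x mm: [ 0.28 -0.11] 0.49
narrow y,x mm: [0.07 0.04] 0.73
wide y,x mm: [-0.31  0.49] 0.28
block end y,x mm: [-0.06  0.12] 0.84
side
head y,x mm: [0.42 3.15] 0.07
thread y,x mm: [-20.16  -4.95] 0.05
right y,x mm: [ 4.12 -1.37] 0.21
narrow y,x mm: [ 16.11 -28.14] 0.18
wide y,x mm: [1.83 3.49] 0.09
block end y,x mm: [0.16 0.09] 0.22
block x 40.. y 88..93 [142 119 108  95  80  83  96 136 159 169 170 167 156 154 159 163 166 166
 166 165 165 166 164 162 160 158 157 160 163 164 164 163 166 170 172 173
 172 174 177 178 179 180 180 180 178 177 178 178 173 167 159 154 152 152
 153 153 159 170]
board front/back [152 151 151 150 150 149 148 146 144 140 134 125 116 107 100  94  91  93
  97 104 109 111 111 111 110 110 109 109 109 108 107 103  99  94  89  85
  81  80  81  83] [188 186 185 185 186 187 188 190 191 192 192 192 192 191 191 190 187 182
 176 170 167 168 168 168 169]
```

Three references (screw edges, and the block's front and back edges) all read about 3.5 mm too far back in x. That puts the comb's back edge at about 108 mm, which is fully seated, and it is square. The screw and the narrow comb haven't moved.

```bash
python3 -c "
from bench import workorder
print(workorder.hand_in())"
```

```text
the job is handed in; nothing more can be done
None
```

The job is handed in, but no verdict was returned: by my measurements the screw is in both V-rests with its head left, the clamp is locked on it, and the 12 mm comb is seated square in the thread (flatness not measured), with the narrow comb unmoved. I viewed 12 pictures, two over the limit of 10.

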